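# Hold the cover over the controller chassis, ready for its screws

## Robot

A 6-joint arm with a two-finger parallel gripper is mounted at the origin on the work surface. World frame = base frame: x ahead of the robot, y to its left, z up, the work surface at z = 0. Lengths are in mm, angles in rad, forces in N, time in s.
With the tool pointing down it reaches from about 350 to 875 mm from the base axis. Payload 4.2 kg.
Tool frame: the origin (TCP) lies on the mounting face of the last link; the fingertips stand 173 mm ahead of it and the grasp point (between the pads) lies 155 mm ahead of it; z points along the fingers, y is the direction in which the jaws open and shut (so a half turn about z gives the same grasp; the last joint's range is limited). The gripper opens to 85 mm and grips with 20 to 120 N. Pads are 22 mm wide; open, the fingers measure 114 mm over their backs; the gripper's body (76 mm by 85 mm) begins 54 mm behind the grasp point. The pads swing forward as they close: fully open they stand 13 mm farther back than shut.
Start: joints at [-0.904, 0.385, 0.008, 0, -1.194, -0.259], TCP at [247.882, -573.72, 404.712] pointing down, gripper open.
Joint ranges: [-3.14, 3.14], [-1.21, 2.06], [-1.07, 1.41], [-3.16, 2.05], [-2.99, -0.16], [-3.1, 3.1]. Speed limits (rad/s): [2.79, 2.79, 3.14, 3.14, 3.14, 3.14].

## Interface

Orientations are given as a unit quaternion [x, y, z, w].
In Python, from bench import arm gives the robot as it stands.
- The arm moves only by the shell command python3 -m jog 'ROWS' [OPENING]. ROWS is JSON, a list that holds one entry, the list of rows, each a list of 4 numbers: the shift along the tool's x, y, z in mm, then the turn about the tool's z in degrees. In form: [[[x, y, z, spin], ...]]. A call has exactly 5 rows; each row is the pose to reach, as a shift and turn from the pose measured when the call began, along the tool's axes at that moment; what a row does not reach only later rows make up. A row lasts 1/8 s, in which the tool goes at most 62.5 mm and 10.7 degrees, less where a joint would pass 70% of its speed; a pose out of reach is approached as far as the arm can. A call with a gripper value outside its range is refused whole. OPENING is the finger opening in mm, from 0 to 85.4, set as the call begins (- or left out, the last holds). The fingers move at their own pace and stop on an object; the grip force is fixed at half the most. Time passes only in rows, so rows that repeat a pose let the fingers close, or fill a call up. It gives the time, the measured TCP pose, the force and the opening at its end, in the units of the state.
- arm.read_state(): the state, without advancing time (a new reading comes with each control period).
- arm.get_image(name): name is "side" or "top" or "wrist"; returns (picture, depth): 480x640x3 uint8, blue, green, red; 480x640 float32, mm along the optical axis (not along the pixel's ray), 0 where there is no reading.
- arm.camera_params(name): a dict with "mtx" (3x3 intrinsics, pixels), "R" (3x3) and "t" (3): a world point X has camera coordinates R X + t. Camera axes: x right, y down, z forward; pixel columns grow to the right and rows downward; lengths in mm; the calibration is good to about 2 mm. A picture is of the moment at which its call begins: read the wrist's pose just before it. camera_params takes no time and is no camera call; for the wrist camera it gives the pose at the moment of the call.
- arm.job_done(): hands the job in, once; it reports no verdict.
The state is a dict: "clock": time; "joints": joint angles; "joint_vel": joint speeds; "joint_efforts": joint torques, N m; "position": TCP position; "ee_rot": TCP orientation; "contact_force": force on the tool from outside, world axes, zero at the start; "wrist_torque": the same for the moment, N m; "gripper_width": finger opening in mm.
Only numpy, scipy, OpenCV 4.12 (cv2) and the standard library are available. Lean on these libraries where they do the work, as an engineer would, in place of code of your own. Each camera call takes 0.05 s, during which the arm holds its last target.

## Task

Set the loose green terminal block on the narrow steel rail in the middle of the black controller chassis, lengthwise along the rail and centred on it, and let go of it. Then take the aluminium cover plate by its handle and finish while holding it: level, about 1 cm above the chassis's four brass standoffs and touching none of them, with each of its four holes straight over the threaded hole of its standoff (wide-spaced pair over wide-spaced pair); do not set it down or let go, a colleague will put the screws in. Leave the screwdriver, the blue tray and the jar where they are.

Things in the scene. Friction and masses are not known exactly. Their poses are not given: they have to be found in the camera images.
- chassis: Black base tray, 180 x 150 x 6 mm, fixed to the bench, turned by up to 0.5 rad. Origin: centre of its underside, on the bench; x along its long side, z up. It carries the rail and four standoffs and, beside the rail, low parts up to 19 mm above the bench, between 45 and 65 mm to either side of the centre line. The ends and the space above are open.
- rail_top (a point): Centre of the top of the narrow steel rail in the middle of the chassis, 24 mm above the bench. The rail is 70 mm long (along x of this point) and 14 mm wide, its top flat and level.
- standoff0 (a point): Centre of the top of brass standoff 0, with a dark threaded hole; 14 mm in diameter, top 62 mm above the bench, at (-65, -50) mm (x, y) in the chassis frame. One of the wide-spaced pair (100 mm apart). Hole 0 of the cover belongs over it.
- standoff1 (a point): Centre of the top of brass standoff 1, with a dark threaded hole; 14 mm in diameter, top 62 mm above the bench, at (-65, +50) mm (x, y) in the chassis frame. One of the wide-spaced pair. Hole 1 belongs over it.
- standoff2 (a point): Centre of the top of brass standoff 2, with a dark threaded hole; 14 mm in diameter, top 62 mm above the bench, at (+65, +32) mm (x, y) in the chassis frame. One of the narrow-spaced pair (64 mm apart). Hole 2 belongs over it.
- standoff3 (a point): Centre of the top of brass standoff 3, with a dark threaded hole; 14 mm in diameter, top 62 mm above the bench, at (+65, -32) mm (x, y) in the chassis frame. One of the narrow-spaced pair. Hole 3 belongs over it.
- block_center (a point): Centre of the green terminal block: a plain solid block 60 x 26 x 30 mm (x, y, z of this point) with a row of flat screw clamps on top, 70 g (may vary by a third), lying loose and upright on the bench; its centre is 15 mm above its flat underside. Either end may face either way on the rail.
- cover_grip (a point): Centre of the bar of the cover's black handle, in the middle of the plate, 34 mm above the plate's underside and 8 mm below the bar's top. The bar is 76 mm long (along x of this point), 12 mm wide (y) and 16 mm tall, on two short posts 64 mm apart; the gap between bar and plate is 22 mm.
- cover_plate (a point): Centre of the underside of the cover: an aluminium plate 160 x 130 x 4 mm (x, y, z) with four holes, lying flat and loose on the bench, handle up, turned by up to 0.7 rad; about 0.28 kg (may vary by a third), centre of mass below the handle. Its -x end has the wide-spaced holes.
- hole0 (a point): Centre of the cover's hole 0 (10 mm in diameter) at the plate's underside, at (-65, -50) mm (x, y) from the plate's centre; belongs over standoff 0.
- hole1 (a point): Centre of the cover's hole 1 (10 mm in diameter) at the plate's underside, at (-65, +50) mm (x, y) from the plate's centre; belongs over standoff 1.
- hole2 (a point): Centre of the cover's hole 2 (10 mm in diameter) at the plate's underside, at (+65, +32) mm (x, y) from the plate's centre; belongs over standoff 2.
- hole3 (a point): Centre of the cover's hole 3 (10 mm in diameter) at the plate's underside, at (+65, -32) mm (x, y) from the plate's centre; belongs over standoff 3.
- driver: Bystander: loose screwdriver lying on the bench beyond the work, about 200 mm long. Leave it alone.
- tray: Bystander: loose open blue tray, 90 x 120 x 45 mm, origin at the centre of its underside. Leave it alone.
- jar: Bystander: loose dark grey jar with a white lid, 56 mm in diameter, 75 mm tall, origin at the centre of its underside. Leave it alone.
Not all that is in view belongs to the job. Of the things like the part that bears block_center, leave any that is purple; of the rest the smaller one is meant. Of the things that look like the part that bears cover_grip, take the one that is farthest to the robot's right at the start.

How it is judged:
By the outcome, as a careful person would: the job done as asked, in the order asked, and still so for the second after the job is handed in, while the arm keeps its last pose, push and grip.
It also fails if it takes over 54 s, if anything falls off the work surface, if the arm or the gripper's body presses on something with over 40 N, if the wrist force passes 120 N, or if a joint passes its speed limit or range.

## Working session

There is one attempt and no reset: what is moved stays moved. The work goes in short steps, Python scripts to look and compute and a shell command to move; the robot and the scene stay as the last step left them, time stands still between calls to the robot, and variables do not carry over. Pictures are saved under pics/ and viewed, and the job is handed in when it is done.

```bash
ls; mkdir -p pics; python3 - <<'E'
from bench import arm
import cv2,numpy as np
s=arm.read_state();print(s)
for n in("side","top","wrist"):
    p=arm.camera_params(n);im,d=arm.get_image(n)
    cv2.imwrite(f"pics/{n}0.png",im);np.save(f"pics/{n}0.npy",d);np.savez(f"pics/{n}0cam.npz",**p)
    print(n,p['mtx'].tolist(),np.round(p['R'],3).tolist(),np.round(p['t'],1).tolist())
E
```

```text
pics
{'clock': 0.0, 'joints': array([-9.04427590e-01,  3.85553893e-01,  6.61445826e-03, -5.76666625e-04,
       -1.19402449e+00, -2.58561167e-01]), 'joint_vel': array([ 0.00015603,  0.00069496, -0.0005439 ,  0.00140703,  0.00078668,
        0.00146915]), 'joint_efforts': array([ 9.89350929e-05, -3.92294669e+01,  1.88401634e+01,  4.18608695e+00,
       -4.65695135e-03, -9.37217322e-06]), 'position': array([ 247.80216496, -573.53679243,  403.60680874]), 'ee_rot': array([-2.02389478e-01,  9.79304474e-01,  1.08952060e-03, -2.43701424e-04]), 'contact_force': array([-0.44501505,  0.12512555,  1.10890631]), 'wrist_torque': array([ 0.02976108, -0.0471061 ,  0.05702207]), 'gripper_width': 85.34771168146327}
side [[544.3346013291981, 0.0, 314.9369399494191], [0.0, 544.3346013291981, 241.9466547360769], [0.0, 0.0, 1.0]] [[-0.836, -0.548, 0.009], [-0.307, 0.454, -0.837], [0.455, -0.702, -0.548]] [522.6, 193.6, 932.1]
top [[569.9858394386671, 0.0, 325.94358290129924], [0.0, 569.9858394386671, 230.41667705759284], [0.0, 0.0, 1.0]] [[0.009, -1.0, 0.004], [-0.996, -0.01, -0.087], [0.087, -0.003, -0.996]] [53.3, 581.3, 1342.1]
wrist [[399.7058559322605, 0.0, 312.7908452091274], [0.0, 399.7058559322605, 226.51003229020304], [0.0, 0.0, 1.0]] [[-0.396, 0.918, 0.002], [0.868, 0.374, 0.327], [0.3, 0.131, -0.945]] [624.1, -43.2, 382.1]
```

View pics/top0.png

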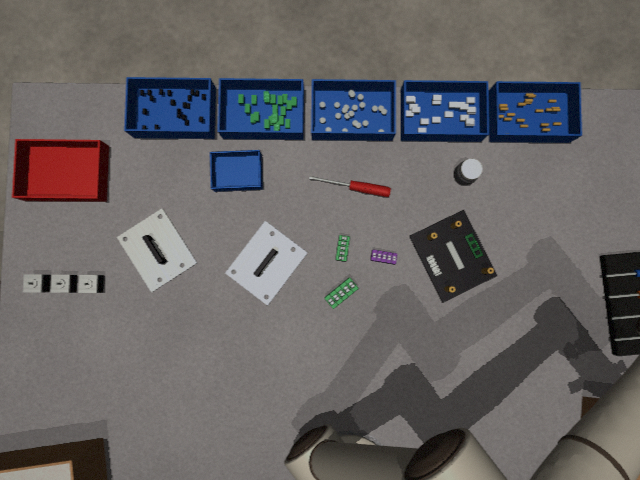

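View pics/side0.png

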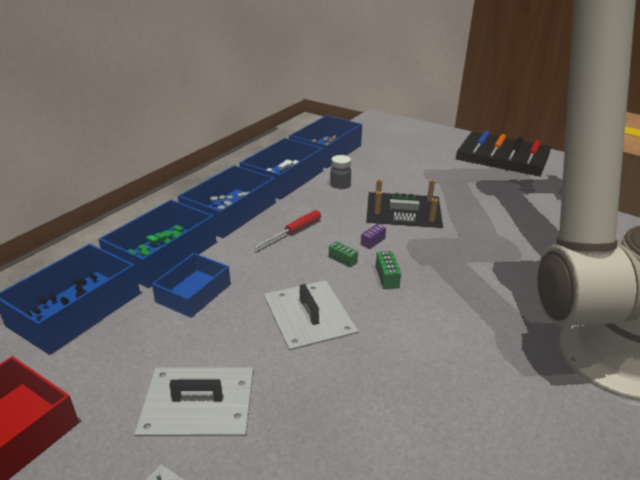

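View pics/wrist0.png

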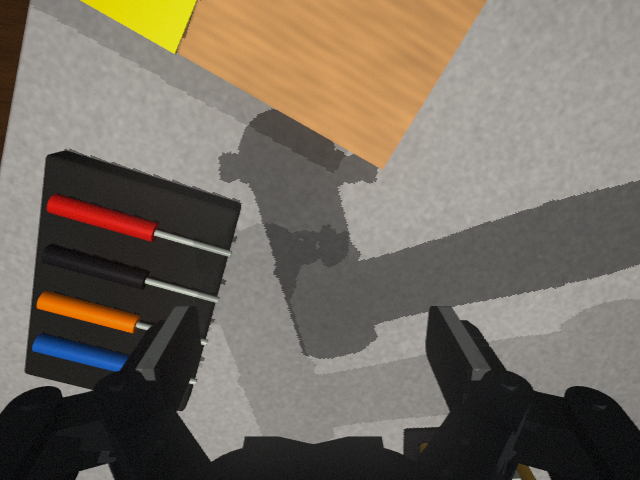

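The target block is the smaller green one at about (343,248) in the top view. The target cover is the right-hand plate at (265,262), and the chassis is at (454,256). I'll enlarge these to read exact pixels.

```bash
cat > h.py <<'E'
import numpy as np,cv2
def cam(f):
    z=np.load(f);return z['mtx'],z['R'],z['t'].reshape(3)
def ray(c,u,v,z):
    K,R,t=c; d=R.T@np.linalg.inv(K)@np.array([u,v,1.]); o=-R.T@t
    return o+d*(z-o[2])/d[2]
def proj(c,X):
    K,R,t=c; p=K@(R@np.asarray(X,float)+t); return p[:2]/p[2]
def crop(im,u0,v0,w,h,s,f):
    c=cv2.resize(im[v0:v0+h,u0:u0+w],None,fx=s,fy=s,interpolation=cv2.INTER_CUBIC)
    for k in range(0,w,10): 
        cv2.line(c,(k*s,0),(k*s,6 if k%50 else 14),(0,0,255),1); cv2.putText(c,str(u0+k),(k*s,24),0,.35,(0,0,255),1) if k%20==0 else 0
    for k in range(0,h,10):
        cv2.line(c,(0,k*s),(6,k*s),(0,0,255),1); cv2.putText(c,str(v0+k),(8,k*s+4),0,.35,(0,0,255),1) if k%20==0 else 0
    cv2.imwrite(f,c)
E
python3 - <<'E'
from h import *
im=cv2.imread('pics/top0.png')
crop(im,220,215,190,100,4,'pics/t_a.png'); crop(im,400,200,110,110,5,'pics/t_b.png')
E
```

```text
(no output)
```

View pics/t_a.png

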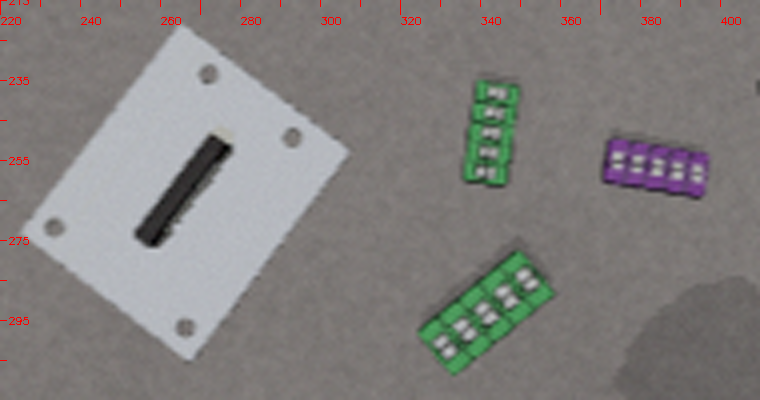

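View pics/t_b.png

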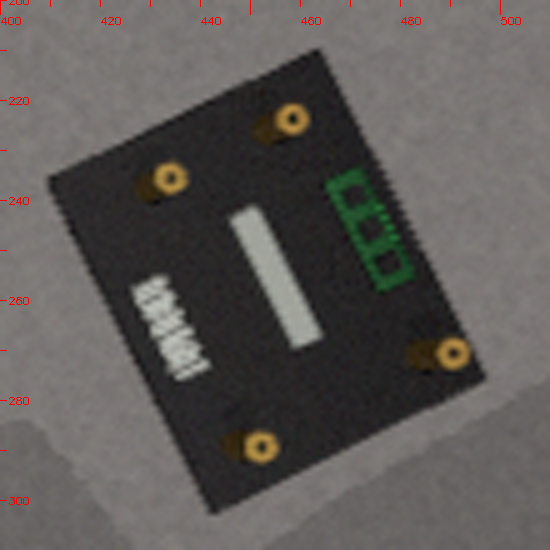

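```bash
cat >> h.py <<'E'
L=np.array([[-65,-50],[-65,50],[65,32],[65,-32]],float)
def fit2(P):
    P=np.asarray(P)[:,:2]; a=L-L.mean(0); b=P-P.mean(0)
    th=np.arctan2((a[:,0]*b[:,1]-a[:,1]*b[:,0]).sum(),(a*b).sum())
    R=np.array([[np.cos(th),-np.sin(th)],[np.sin(th),np.cos(th)]]); t=P.mean(0)-R@L.mean(0)
    return t,th,P-(L@R.T+t)
E
python3 - <<'E'
from h import *
c=cam('pics/top0cam.npz')
so=[(490.2,270.2),(451.8,289),(433.8,235.2),(458.2,223.4)]
ho=[(266.1,296.4),(233.1,271.4),(271.6,233.1),(292.6,249.1)]
for n,q,z in(('chassis',so,62),('cover',ho,4)):
    P=[ray(c,*p,z) for p in q]; t,th,r=fit2(P); print(n,t,th,np.round(r,1).tolist())
# block corners top z=30
f=lambda x,y:(220+x/4-.4,215+y/4-.4)
B=[ray(c,*f(*p),30)[:2] for p in[(477,81),(519,85),(505,186),(463,181)]]
print('block',np.mean(B,0),[np.linalg.norm(B[i]-B[i-1]) for i in range(4)], np.arctan2(*(B[0]+B[1]-B[2]-B[3])[::-1]))
B=[ray(c,*f(*p),30)[:2] for p in[(518,250),(555,293),(455,375),(418,335)]]
print('big',[np.linalg.norm(B[i]-B[i-1]) for i in range(4)])
g=lambda x,y:(400+x/5-.4,200+y/5-.4)
B=[ray(c,*g(*p),24)[:2] for p in[(230,215),(255,205),(323,338),(298,350)]]
print('rail',np.mean(B,0),[np.linalg.norm(B[i]-B[i-1]) for i in range(4)], np.arctan2(*(B[0]+B[1]-B[2]-B[3])[::-1]))
B=[ray(c,*f(*p),42)[:2] for p in[(213,134),(234,150),(154,246),(134,234)]]
print('handle',np.mean(B,0),[np.linalg.norm(B[i]-B[i-1]) for i in range(4)], np.arctan2(*(B[0]+B[1]-B[2]-B[3])[::-1]))
d=np.load('pics/top0.npy');K,R,t=c
def zat(u,v):
    D=np.median(d[v-1:v+2,u-1:u+2]); return (R.T@(np.linalg.inv(K)@np.array([u,v,1])*D-t)).round(1)
for p in[(342,249),(341,292),(265,262),(250,262),(455,256),(320,320)]:print(p,zat(*p))
from bench import arm
s=arm.read_state()
from scipy.spatial.transform import Rotation as Ro
M=Ro.from_quat(s['ee_rot']).as_matrix();print(M.round(3))
E
```

```text
chassis [ 524.60990409 -250.20604366] 0.4558045619918546 [[0.2, 0.1], [-0.0, 0.1], [-0.1, -0.2], [-0.1, -0.0]]
cover [503.42290595 203.46431386] -0.635127385386428 [[0.1, -0.3], [0.2, 0.1], [0.1, 0.2], [-0.4, 0.1]]
block [538.92878211  19.21072336] [np.float64(60.285929603889336), np.float64(25.19654885874093), np.float64(60.87464924255197), np.float64(25.16127885356245)] -0.13153061121080653
big [np.float64(77.66560982069538), np.float64(33.4949878360121), np.float64(76.42371944974002), np.float64(32.075928205890285)]
rail [ 524.8320537  -250.58086388] [np.float64(71.82318960471373), np.float64(13.019128416956903), np.float64(70.99515913490664), np.float64(13.367364520916992)] 0.46340367770262453
handle [502.46953451 200.39235   ] [np.float64(74.71476392467436), np.float64(15.643643993441353), np.float64(73.2287074554357), np.float64(13.76524962396231)] -0.6670051766450767
(342, 249) [536.4  20.   28.1]
(341, 292) [434.5  22.   38.6]
(265, 262) [503.3 201.8  40.9]
(250, 262) [504.1 242.2   2.2]
(455, 256) [ 522.3 -250.5   25.4]
(320, 320) [ 3.661e+02  7.100e+01 -1.000e-01]
[[-0.918 -0.396 -0.001]
 [-0.396  0.918  0.002]
 [ 0.     0.002 -1.   ]]
```

```bash
cat >> h.py <<'E'
from scipy.spatial.transform import Rotation as Ro
def go(x,y,z,yaw_y):
    """shift needed: z = TCP height, yaw_y deg = direction of tool y"""
    from bench import arm
    P=[];Q=[]
    s=arm.read_state();M=Ro.from_quat(s['ee_rot']).as_matrix()
    d=M.T@(np.array([x,y,z])-s['position']); cur=np.degrees(np.arctan2(M[1,1],M[0,1]))
    sp=-((yaw_y-cur+180)%360-180)
    print('clk %.2f'%s['clock'],'pos',s['position'].round(1),'yaw %.2f'%cur,'tilt',M[:2,2].round(4),'w %.1f'%s['gripper_width'],'F',s['contact_force'].round(1),'| shift',d.round(1),'spin %.1f'%sp,'j',s['joints'].round(2))
def snap(n,tag):
    from bench import arm
    p=arm.camera_params(n);im,d=arm.get_image(n)
    cv2.imwrite(f"pics/{n}{tag}.png",im);np.save(f"pics/{n}{tag}.npy",d);np.savez(f"pics/{n}{tag}cam.npz",**p)
    return im
E
python3 -c "
from h import *
go(538.9,19.2,300,82.46)
c=cam('pics/wrist0cam.npz');print(-c[1].T@c[2])"
```

```text
clk 0.15 pos [ 247.8 -573.6  403.9] yaw 113.36 tilt [-0.0008  0.0015] w 85.3 F [ 0.   0.  -0.4] | shift [-502.3  428.7  104.5] spin 30.9 j [-0.9   0.39  0.01 -0.   -1.19 -0.26]
[ 170.15501466 -607.20545982  373.82350076]
```

```bash
python3 -m jog '[[[-45,40,0,4],[-90,80,0,8],[-135,115,0,12],[-180,155,0,16],[-225,195,0,20]]]' 70; python3 -c "
from h import *
go(538.9,19.2,300,82.46)"
```

```text
clock: 0.78
position: [377.5, -303.6, 404.1]
ee_rot: [-0.028, 1.0, 0.001, -0.0]
contact_force: [1.4, -0.3, 0.4]
gripper_width: 70.1
clk 0.78 pos [ 377.5 -303.6  404.1] yaw 93.21 tilt [-0.0007  0.0015] w 70.1 F [ 1.4 -0.3  0.4] | shift [-179.3  313.1  104.5] spin 10.8 j [-0.34  0.14 -0.33 -0.   -1.1  -1.17]
```

```bash
python3 -m jog '[[[-30,50,15,2],[-60,100,35,4],[-90,155,55,6],[-120,208,75,9],[-150,260,95,10.8]]]'; python3 -m jog '[[[-15,26,5,0],[-30,50,10,0],[-30,52,10,0],[-30,52,10,0],[-30,52,10,0]]]'; python3 -c "
from h import *
go(538.9,19.2,300,82.46)
snap('wrist','1')"
```

```text
clock: 1.4
position: [510.7, -38.3, 310.7]
ee_rot: [0.067, 0.998, 0.001, -0.0]
contact_force: [1.3, -0.3, -0.5]
gripper_width: 69.8
clock: 2.02
position: [546.9, 8.4, 301.0]
ee_rot: [0.067, 0.998, 0.001, -0.0]
contact_force: [-0.7, -0.1, -0.4]
gripper_width: 69.9
clk 2.02 pos [546.9   8.4 301. ] yaw 82.30 tilt [-0.0002  0.0016] w 69.9 F [-0.7 -0.1 -0.4] | shift [9.4 9.6 1.1] spin -0.2 j [ 0.31  0.35 -0.33 -0.   -0.89 -2.02]
```

View pics/wrist1.png

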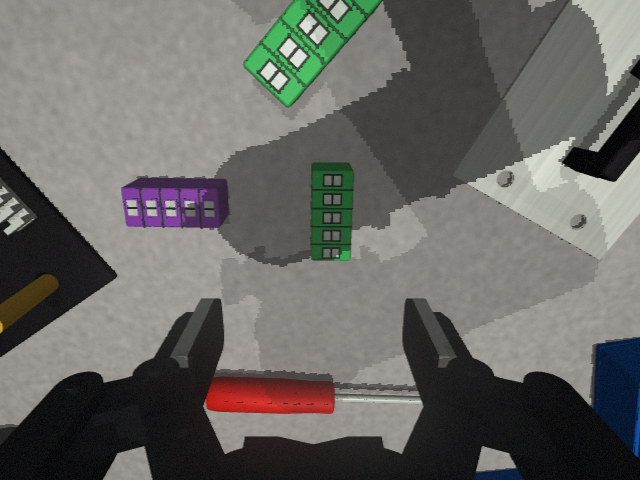

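```bash
python3 -c "
from h import *
crop(cv2.imread('pics/wrist1.png'),290,150,90,125,6,'pics/w1c.png')"
```

```text
(no output)
```

View pics/w1c.png

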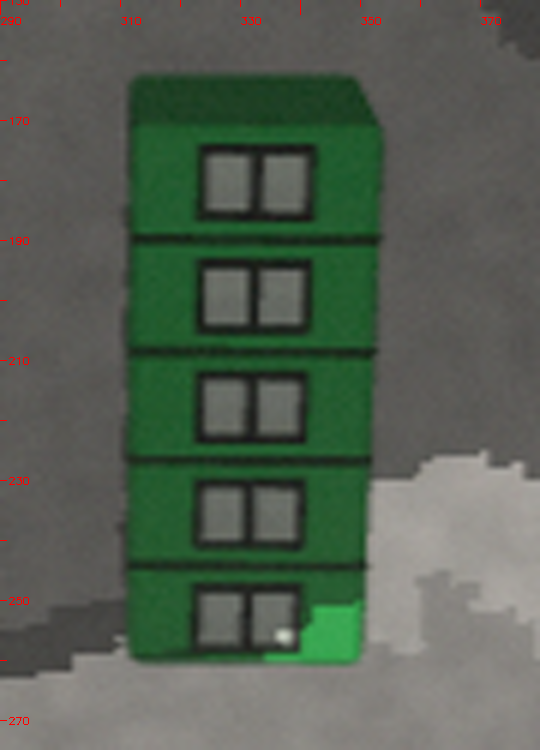

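```bash
python3 -c "
from h import *
c=cam('pics/wrist1cam.npz')
B=[ray(c,290+x/6-.4,150+y/6-.4,30)[:2] for x,y in [(131,124),(381,124),(363,662),(128,660)]]
print(np.round(B,1).tolist(),np.mean(B,0),[np.linalg.norm(B[i]-B[i-1]).round(1) for i in range(4)], np.degrees(np.arctan2(*(-(B[0]+B[1])+B[2]+B[3])[::-1])))
go(538.9,19.2,185,82.46)"
```

```text
[[509.8, 12.8], [513.2, 38.0], [572.1, 29.9], [568.4, 4.5]] [540.88313554  21.29776031] [np.float64(59.2), np.float64(25.4), np.float64(59.5), np.float64(25.8)] -7.928972385109879
clk 2.08 pos [546.9   8.4 301.1] yaw 82.29 tilt [-0.      0.0017] w 69.8 F [-0.3  0.5  0.8] | shift [  9.4   9.4 116.1] spin -0.2 j [ 0.31  0.35 -0.33 -0.   -0.89 -2.02]
```

```bash
python3 -c "
from h import *
go(540.2,20.3,178,82.2)"
python3 -m jog '[[[8.5,11,25,0],[8.5,11,55,0],[8.5,11,85,0],[8.5,11,112,0],[8.5,11,112,0]]]' 55; python3 -c "
from h import *
go(540.2,20.3,178,82.2)"
```

```text
clk 2.08 pos [546.9   8.4 301.1] yaw 82.29 tilt [-0.      0.0017] w 69.8 F [-0.3  0.5  0.8] | shift [  8.2  10.7 123.1] spin 0.1 j [ 0.31  0.35 -0.33 -0.   -0.89 -2.02]
clock: 2.7
position: [539.1, 19.8, 187.8]
ee_rot: [0.068, 0.998, 0.0, -0.002]
contact_force: [-0.5, -0.2, 0.4]
gripper_width: 54.9
clk 2.70 pos [539.1  19.8 187.8] yaw 82.23 tilt [-0.0042  0.0004] w 54.9 F [-0.5 -0.2  0.4] | shift [-1.   0.6  9.7] spin 0.0 j [ 0.34  0.5  -0.45 -0.   -0.62 -2.04]
```

```bash

python3 -m jog '[[[-1,0.5,5,0],[-1,0.5,9.5,0],[-1,0.5,9.5,0],[-1,0.5,9.5,0],[-1,0.5,9.5,0]]]' 55; python3 -c "
from h import *
go(540.2,20.3,178,82.2);snap('wrist','2')"
```

```text
clock: 3.32
position: [540.2, 20.2, 178.6]
ee_rot: [0.068, 0.998, 0.0, -0.002]
contact_force: [0.8, 0.5, -0.4]
gripper_width: 54.7
clk 3.33 pos [540.2  20.2 178.6] yaw 82.23 tilt [-0.0036  0.0005] w 54.7 F [ 0.8  0.5 -0.4] | shift [0.  0.1 0.6] spin 0.0 j [ 0.34  0.52 -0.45 -0.   -0.6  -2.04]
```

View pics/wrist2.png

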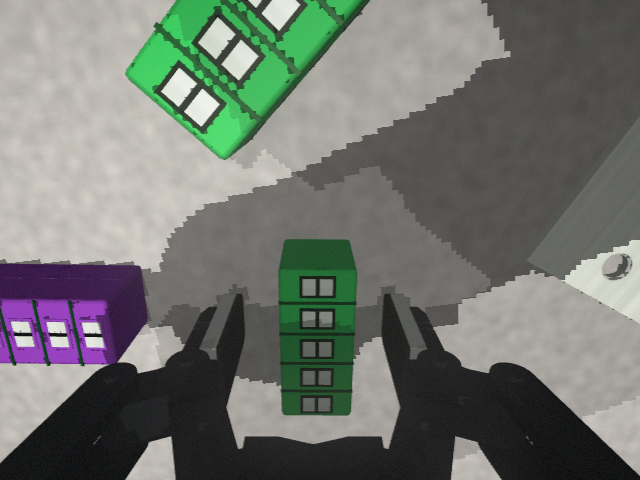

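The block at (317,340) is squarely between the pads, so I close on it.

```bash

python3 -m jog '[[[0,0,0,0],[0,0,0,0],[0,0,0,0],[0,0,0,0],[0,0,0,0]]]' 0;python3 -m jog '[[[0,0,-5,0],[0,0,-15,0],[0,0,-35,0],[0,0,-65,0],[0,0,-95,0]]]'; python3 -m jog '[[[0,0,-10,0],[0,0,-10,0],[0,0,-10,0],[0,0,-10,0],[0,0,-10,0]]]'; python3 -c "
from h import *
go(524.7,-250.4,300,116.2);snap('wrist','3')"
```

```text
clock: 4.0
position: [540.4, 20.3, 178.8]
ee_rot: [0.068, 0.998, 0.0, -0.002]
contact_force: [0.1, 0.7, 3.5]
gripper_width: 25.1
clock: 4.62
position: [540.4, 20.1, 274.9]
ee_rot: [0.068, 0.998, 0.0, -0.002]
contact_force: [0.7, -0.0, -0.7]
gripper_width: 25.0
clock: 5.25
position: [540.4, 20.1, 284.1]
ee_rot: [0.068, 0.998, -0.0, -0.003]
contact_force: [-0.7, 0.5, 0.0]
gripper_width: 25.2
clk 5.25 pos [540.4  20.1 284.1] yaw 82.23 tilt [-0.005   0.0001] w 25.2 F [-0.7  0.5  0. ] | shift [ -20.9 -270.2  -15.8] spin -34.0 j [ 0.34  0.37 -0.36 -0.   -0.85 -2.04]
```

View pics/wrist3.png

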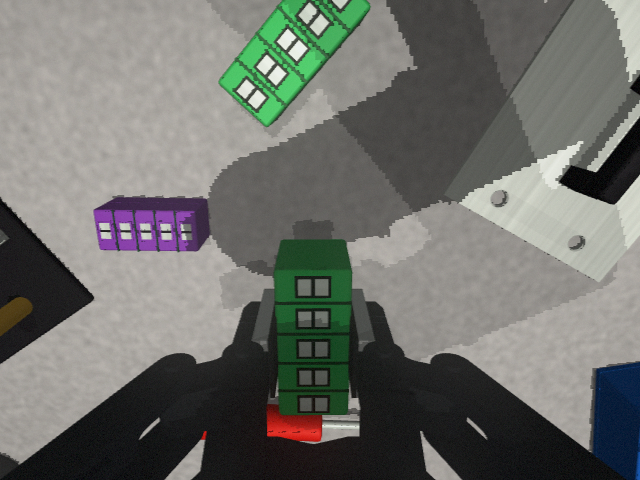

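```bash
python3 -c "
from h import *
crop(cv2.imread('pics/wrist3.png'),265,230,100,190,3,'pics/w3c.png')"
```

```text
(no output)
```

View pics/w3c.png

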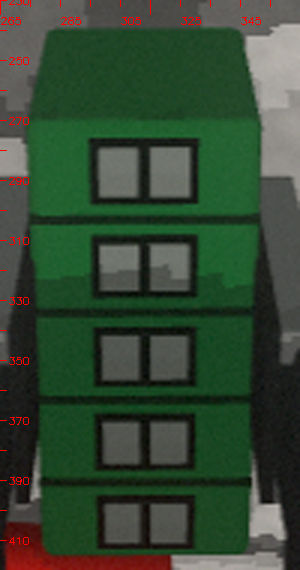

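```bash
python3 -m jog '[[[-4,-50,0,-6],[-8,-100,0,-12],[-12,-150,0,-20],[-16,-195,0,-28],[-20,-230,0,-34]]]';  python3 -c "
from h import *
go(524.7,-250.4,284,116.2)"
```

```text
clock: 5.92
position: [528.9, -212.2, 284.1]
ee_rot: [-0.228, 0.974, 0.001, -0.002]
contact_force: [1.2, -0.7, -1.0]
gripper_width: 24.8
clk 5.92 pos [ 528.9 -212.2  284.1] yaw 116.39 tilt [-0.0051  0.0002] w 24.8 F [ 1.2 -0.7 -1. ] | shift [ 20.7 -32.3   0.1] spin 0.2 j [-0.1   0.41 -0.29  0.   -0.88 -1.01]
```

```bash
python3 -m jog '[[[10,-16,0,0],[20,-32,0,0],[20.5,-32,0,0],[20.5,-32,0,0],[20.5,-32,0,0]]]';  python3 -c "
from h import *
go(524.7,-250.4,284,116.2);snap('wrist','4')
c=cam('pics/wrist3cam.npz')
B=[ray(c,265+x/3-.3,230+y/3-.3,135.4)[:2] for x,y in [(28,119),(260,119),(248,555),(42,555)]]
m=np.mean(B,0);a=np.radians(82.23);ty=np.array([np.cos(a),np.sin(a)]);tx=np.array([-np.cos(a-np.pi/2),-np.sin(a-np.pi/2)])
d=m-np.array([540.4,20.1]); print('block in tool x,y',d@tx,d@ty,[np.linalg.norm(B[i]-B[i-1]).round(1) for i in range(4)],np.degrees(np.arctan2(*(-(B[0]+B[1])+B[2]+B[3])[::-1])))
"
```

```text
clock: 6.55
position: [524.9, -249.3, 284.1]
ee_rot: [-0.229, 0.973, 0.001, -0.002]
contact_force: [-0.2, -0.2, -0.3]
gripper_width: 24.8
clk 6.55 pos [ 524.9 -249.3  284.1] yaw 116.45 tilt [-0.005   0.0002] w 24.8 F [-0.2 -0.2 -0.3] | shift [ 0.6 -0.9  0.1] spin 0.3 j [-0.16  0.42 -0.26  0.   -0.89 -0.94]
block in tool x,y -0.6305488919038977 -0.2779889796946664 [np.float64(59.8), np.float64(25.3), np.float64(59.8), np.float64(25.8)] -7.674083428377711
```

View pics/wrist4.png

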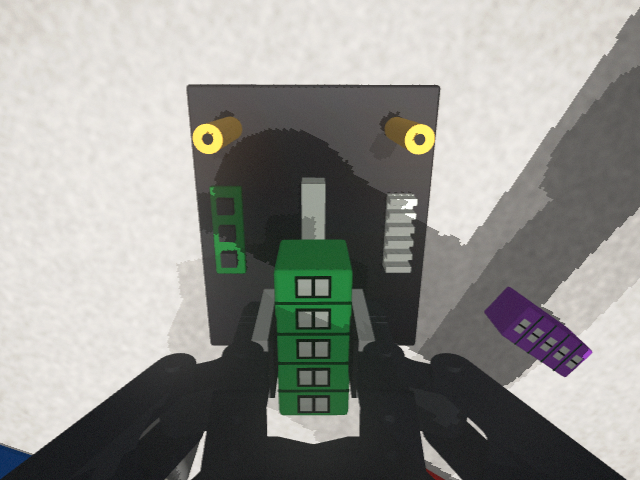

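```bash
python3 -c "
from h import *
im=cv2.imread('pics/wrist4.png');crop(im,185,115,60,50,6,'pics/w4a.png');crop(im,395,115,60,50,6,'pics/w4b.png');crop(im,285,165,60,90,6,'pics/w4r.png')
a=cv2.imread('pics/w4a.png');b=cv2.imread('pics/w4b.png');r=cv2.imread('pics/w4r.png')
o=np.zeros((600,740,3),np.uint8);o[:300,:360]=a;o[300:,:360]=b;o[:540,370:730]=r;cv2.imwrite('pics/w4all.png',o)
"
```

```text
(no output)
```

View pics/w4all.png

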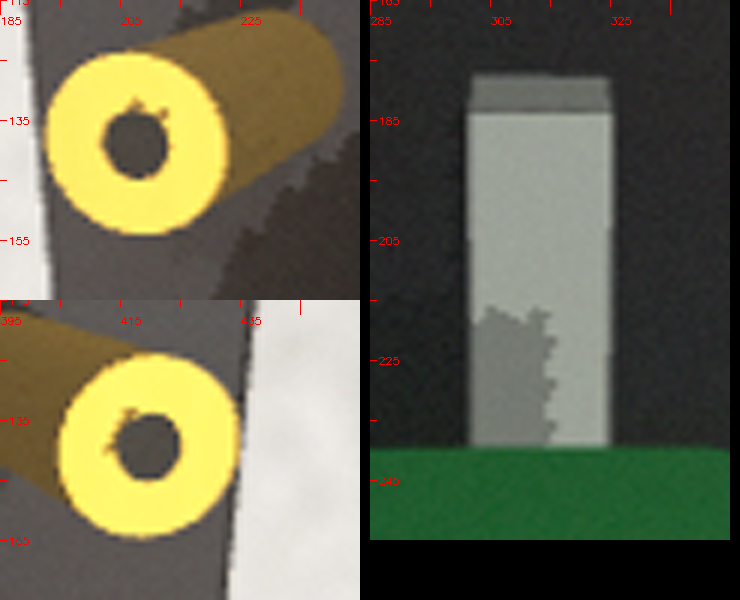

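```bash
python3 -c "
from h import *
c=cam('pics/wrist4cam.npz')
A=ray(c,207.4,138.3,62)[:2];B=ray(c,419.4,138.8,62)[:2];print(A,B,np.linalg.norm(A-B))
# which is so0 ? predicted
th=.456;R=np.array([[np.cos(th),-np.sin(th)],[np.sin(th),np.cos(th)]]);pr=L@R.T+[524.6,-250.2];print(pr[:2])
d=B-A; print('yaw of y axis',np.degrees(np.arctan2(d[1],d[0])))
a=np.arctan2(d[1],d[0])-np.pi/2; print('centre',(A+B)/2+65*np.array([np.cos(a),np.sin(a)]))
r1=(ray(c,300.9,183.4,24)+ray(c,324.9,183.4,24))[:2]/2;r2=(ray(c,301,239,24)+ray(c,324.3,239,24))[:2]/2
print('rail',r1,r2,'ctr by end',r1+35*np.array([np.cos(a),np.sin(a)]))
"
```

```text
[ 490.31756085 -321.71183339] [ 445.87338756 -231.68482789] 100.39993156994159
[[ 488.25964516 -323.71447891]
 [ 444.22360966 -233.93236723]]
yaw of y axis 116.2744484246658
centre [ 526.37992984 -247.92469286]
rail [ 495.22278988 -263.40381213] [ 526.55898446 -248.00013713] ctr by end [ 526.60672753 -247.91031486]
```

```bash
python3 -c "
from h import *
go(525.8,-248,207,116.3)"; python3 -m jog '[[[-1.5,0.5,20,0],[-1.5,0.8,40,0],[-1.5,0.8,60,0],[-1.5,0.8,68,0],[-1.5,0.8,68,0]]]';  python3 -c "
from h import *
go(525.8,-248,207,116.3)"
```

```text
clk 6.60 pos [ 524.9 -249.3  284.1] yaw 116.45 tilt [-0.0051  0.0002] w 25.0 F [-0.9  0.3 -0.7] | shift [-1.8  0.6 77.1] spin 0.1 j [-0.16  0.42 -0.26  0.   -0.89 -0.94]
clock: 7.22
position: [525.7, -247.7, 216.0]
ee_rot: [-0.229, 0.973, 0.001, -0.003]
contact_force: [-0.5, 0.7, -0.7]
gripper_width: 25.2
clk 7.22 pos [ 525.7 -247.7  216. ] yaw 116.49 tilt [-0.0058  0.0002] w 25.2 F [-0.5  0.7 -0.7] | shift [-0.  -0.4  9. ] spin 0.2 j [-0.16  0.51 -0.32  0.   -0.74 -0.95]
```

```bash
python3 -c "
from h import *
im=snap('wrist','5');crop(im,200,150,220,290,2,'pics/w5c.png')"
```

```text
(no output)
```

View pics/w5c.png

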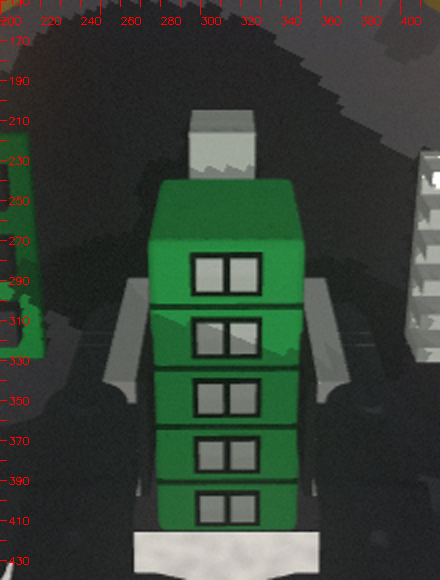

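```bash
python3 -c "
from h import *
c=cam('pics/wrist5cam.npz')
f=lambda x,y,z:ray(c,200+x/2-.25,150+y/2-.25,z)[:2]
a=np.radians(26.25);ax=np.array([np.cos(a),np.sin(a)]);ay=np.array([-np.sin(a),np.cos(a)])
r=[f(189,132,24),f(256,132,24)];print('rail w',np.linalg.norm(r[0]-r[1]));rc=np.mean(r,0)+35*ax
zb=216-178.7
b=[f(160,180,zb),f(292,180,zb)];print('blk w',np.linalg.norm(b[0]-b[1]));bb=np.mean(b,0)+30*ax
t=[f(148,241,zb+30),f(304,241,zb+30),f(297,529,zb+30),f(156,529,zb+30)];tc=np.mean(t,0)
for n,p in(('rail',rc),('blkbot',bb),('blktop',tc)):print(n,p, 'rel rail along,across',(p-rc)@ax,(p-rc)@ay)
go(525.8,-248,203,116.3)
"
```

```text
rail w 14.254249701579106
blk w 26.318317883091126
rail [ 526.53513775 -247.78734028] rel rail along,across 0.0 0.0
blkbot [ 527.00202125 -246.74290629] rel rail along,across 0.8806764205245067 0.7302270780279064
blktop [ 526.02696887 -247.14896175] rel rail along,across -0.1734152194111921 0.7973016448443326
clk 7.28 pos [ 525.9 -247.8  216.6] yaw 116.49 tilt [-0.0044 -0.0001] w 24.5 F [-0.3 -0.3  0.5] | shift [ 0.1 -0.2 13.6] spin 0.2 j [-0.16  0.51 -0.32  0.   -0.74 -0.95]
```

```bash
python3 -m jog '[[[0.2,-0.7,4,0.2],[0.2,-0.7,8,0.2],[0.2,-0.7,11,0.2],[0.2,-0.7,13,0.2],[0.2,-0.7,13,0.2]]]';  python3 -c "
from h import *
go(525.8,-248.2,203,116.3)"
```

```text
clock: 7.9
position: [525.9, -248.5, 203.4]
ee_rot: [-0.227, 0.974, 0.001, -0.002]
contact_force: [0.6, -0.7, -0.4]
gripper_width: 25.1
clk 7.90 pos [ 525.9 -248.5  203.4] yaw 116.29 tilt [-0.0048 -0.0001] w 25.1 F [ 0.6 -0.7 -0.4] | shift [-0.   0.3  0.4] spin -0.0 j [-0.16  0.53 -0.33  0.   -0.71 -0.95]
```

```bash
python3 -m jog '[[[0,0,0.7,0],[0,0,1,0],[0,0,1,0],[0,0,1,0],[0,0,1,0]]]';  python3 -c "
from h import *
go(525.8,-248.2,203,116.3)"
```

```text
clock: 8.52
position: [526.0, -248.6, 202.8]
ee_rot: [-0.227, 0.974, 0.0, -0.002]
contact_force: [-0.2, 0.4, 5.2]
gripper_width: 25.0
clk 8.53 pos [ 526.  -248.6  202.8] yaw 116.29 tilt [-0.0044 -0.0002] w 25.0 F [-0.2  0.4  5.2] | shift [ 0.   0.4 -0.2] spin -0.0 j [-0.16  0.53 -0.33  0.   -0.71 -0.95]
```

Contact of 5 N at the expected height, so the block is on the rail. Releasing it and backing off.

```bash
python3 -m jog '[[[0,0,0,0],[0,0,0,0],[0,0,0,0],[0,0,0,0],[0,0,0,0]]]' 42; python3 -m jog '[[[0,0,-5,0],[0,0,-25,0],[0,0,-50,0],[0,0,-80,0],[0,0,-110,0]]]'; python3 -m jog '[[[0,0,-5,0],[0,0,-5,0],[0,0,-5,0],[0,0,-5,0],[0,0,-5,0]]]'; python3 -c "
from h import *
go(503,203,320,53.6)
im=snap('wrist','6')"
```

```text
clock: 9.15
position: [526.0, -248.6, 202.7]
ee_rot: [-0.227, 0.974, 0.0, -0.002]
contact_force: [0.1, 0.2, 0.6]
gripper_width: 41.8
clock: 9.78
position: [526.4, -248.5, 314.0]
ee_rot: [-0.227, 0.974, 0.0, -0.002]
contact_force: [-0.3, 1.3, 0.1]
gripper_width: 42.1
clock: 10.4
position: [526.4, -248.5, 318.3]
ee_rot: [-0.227, 0.974, 0.001, -0.003]
contact_force: [0.5, -0.3, 0.7]
gripper_width: 42.0
clk 10.40 pos [ 526.4 -248.5  318.3] yaw 116.30 tilt [-0.0056 -0.    ] w 42.0 F [ 0.5 -0.3  0.7] | shift [-179.1  415.1   -1.6] spin 62.7 j [-0.16  0.39 -0.22  0.   -0.97 -0.95]
```

View pics/wrist6.png

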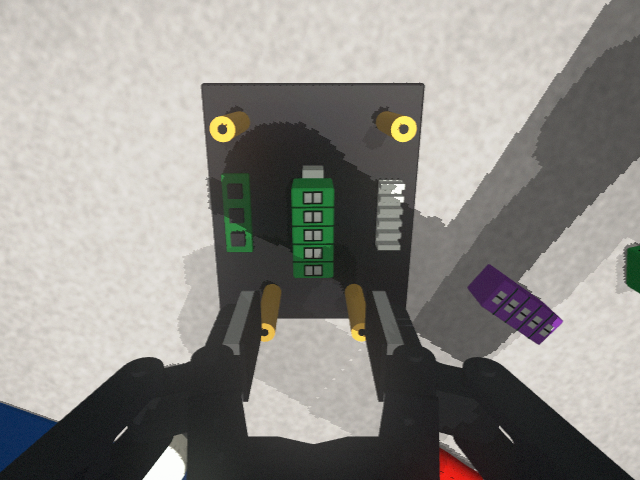

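```bash
python3 -c "
from h import *
im=cv2.imread('pics/wrist6.png');crop(im,200,110,220,180,3,'pics/w6c.png')"
```

```text
(no output)
```

View pics/w6c.png

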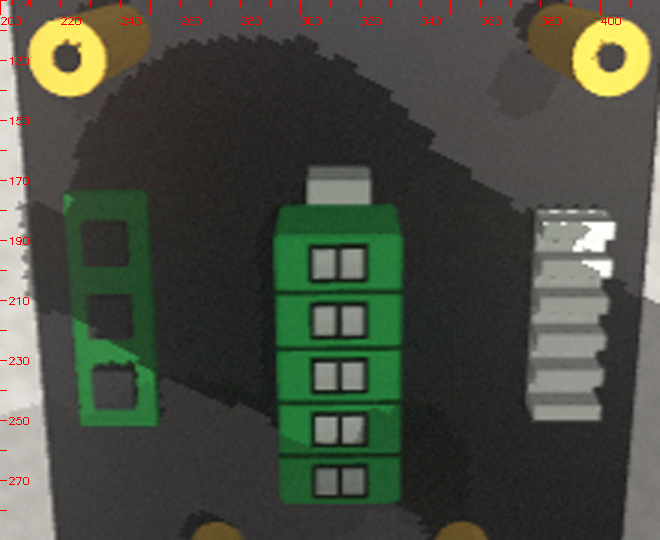

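```bash
python3 -c "
from h import *
c=cam('pics/wrist6cam.npz')
f=lambda x,y,z:ray(c,200+x/3-.33,110+y/3-.33,z)[:2]
A=f(67,58,62);B=f(612,58,62);d=B-A;a=np.arctan2(d[1],d[0])-np.pi/2;ax=np.array([np.cos(a),np.sin(a)]);ay=np.array([-ax[1],ax[0]])
C=(A+B)/2+65*ax;print('chassis',C,np.degrees(a),np.linalg.norm(d))
t=np.array([f(275,235,54),f(403,235,54),f(400,503,54),f(281,503,54)]);tc=t.mean(0)
e=t[2]+t[3]-t[0]-t[1];print('block along/across',(tc-C)@ax,(tc-C)@ay,'yaw',np.degrees(np.arctan2(e[1],e[0])))
r=(f(307,179,24)+f(371,179,24))/2;print('rail end',(r-C)@ax,(r-C)@ay)
b=(f(282,206,24)+f(396,206,24))/2;print('blk bottom end',(b-C)@ax,(b-C)@ay)
"
```

```text
chassis [ 526.55980646 -247.7863111 ] 26.257653250268614 100.54521992811328
block along/across -0.06416094769166061 0.07018593175293755 yaw 26.579077982640502
rail end -35.34623574830306 -0.02778778034824647
blk bottom end -29.250942119129853 -0.025827656548404576
```

```bash
python3 -m jog '[[[-20,45,0,6],[-40,95,0,14],[-60,145,0,22],[-80,195,0,30],[-100,245,0,38]]]' 60; python3 -c "
from h import *
go(505,205.5,320,53.6)"
```

```text
clock: 11.08
position: [507.2, 17.2, 318.6]
ee_rot: [0.104, 0.995, -0.0, -0.002]
contact_force: [1.4, 0.7, -0.7]
gripper_width: 60.1
clk 11.07 pos [507.2  17.2 318.6] yaw 78.04 tilt [-0.0048 -0.0001] w 60.1 F [ 1.4  0.7 -0.7] | shift [ 41.2 183.8  -1.4] spin 24.4 j [ 0.35  0.27 -0.4  -0.   -0.91 -2.13]
```

```bash
python3 -m jog '[[[10,45,0,6],[20,90,0,12],[30,135,0,18],[41,184,0,24.4],[41,184,0,24.4]]]'; python3 -c "
from h import *
go(505,205.5,320,53.6);snap('wrist','7')"
```

```text
clock: 11.7
position: [505.3, 208.6, 318.5]
ee_rot: [0.31, 0.951, -0.0, -0.002]
contact_force: [0.1, -0.5, 0.0]
gripper_width: 60.2
clk 11.70 pos [505.3 208.6 318.5] yaw 53.86 tilt [-0.004   0.0003] w 60.2 F [ 0.1 -0.5  0. ] | shift [-1.6 -2.7 -1.5] spin 0.3 j [ 0.69  0.33 -0.3  -0.   -0.94 -2.89]
```

View pics/wrist7.png

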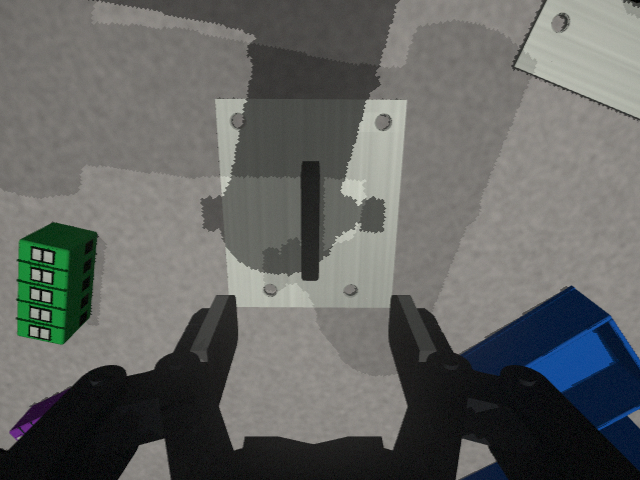

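```bash
python3 -c "
from h import *
im=cv2.imread('pics/wrist7.png');crop(im,210,90,210,225,3,'pics/w7c.png')
crop(im,210,90,210,225,3,'pics/w7c.png')"
```

```text
(no output)
```

View pics/w7c.png

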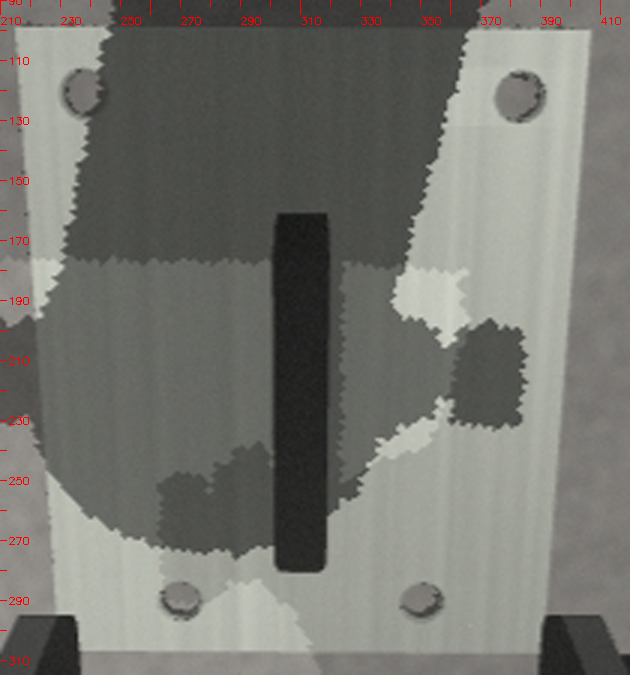

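```bash
python3 -c "
from h import *
c=cam('pics/wrist7cam.npz')
f=lambda x,y,z:ray(c,210+x/3-.33,90+y/3-.33,z)[:2]
P=[f(85,92,4),f(521,97,4),f(422,600,4),f(181,600,4)];t,th,r=fit2(P);print(t,np.degrees(th),r.round(1).tolist())
e=(f(275,571,42)+f(327,571,42))/2; e2=(f(274,300,42)+f(329,300,42))/2
ax=np.array([np.cos(th),np.sin(th)]);print('handle end rel',(e-t)@ax,(e-t)@[-ax[1],ax[0]],(e2-t)@[-ax[1],ax[0]])
go(t[0],t[1],200,90+np.degrees(th))
"
```

```text
[504.60530234 205.87209742] -36.49386500756027 [[-0.4, -0.0], [0.3, -0.0], [-0.1, 0.1], [0.2, -0.1]]
handle end rel 37.559783362898955 0.14768400725483488 0.034289174333064665
clk 11.75 pos [505.1 207.1 318.3] yaw 53.80 tilt [-0.0052 -0.0003] w 60.1 F [ 0.8  0.1 -0.5] | shift [ -0.8  -0.9 118.3] spin 0.3 j [ 0.69  0.33 -0.31 -0.   -0.94 -2.89]
```

```bash
python3 -m jog '[[[-0.8,-0.9,30,0.3],[-0.8,-0.9,60,0.3],[-0.8,-0.9,90,0.3],[-0.8,-0.9,115,0.3],[-0.8,-0.9,125,0.3]]]' 50; python3 -c "
from h import *
go(504.6,205.9,189,53.5)"
```

```text
clock: 12.38
position: [504.2, 204.5, 191.9]
ee_rot: [0.314, 0.949, -0.002, -0.003]
contact_force: [0.1, -0.3, 0.5]
gripper_width: 50.2
clk 12.38 pos [504.2 204.5 191.9] yaw 53.43 tilt [-0.0077 -0.0023] w 50.2 F [ 0.1 -0.3  0.5] | shift [0.5 1.3 2.9] spin -0.1 j [ 0.68  0.5  -0.43 -0.01 -0.64 -2.89]
```

```bash
python3 -m jog '[[[0.5,1.3,2,0],[0.5,1.3,2.5,0],[0.5,1.3,2.5,0],[0.5,1.3,2.5,0],[0.5,1.3,2.5,0]]]'; python3 -m jog '[[[0,0,0,0],[0,0,0,0],[0,0,0,0],[0,0,0,0],[0,0,0,0]]]' 0;python3 -m jog '[[[0,0,0,0],[0,0,0,0],[0,0,0,0],[0,0,0,0],[0,0,0,0]]]' 0; python3 -c "
from h import *
go(504.6,205.9,189,53.5)"
```

```text
clock: 13.0
position: [504.6, 205.9, 189.8]
ee_rot: [0.314, 0.95, -0.002, -0.003]
contact_force: [-0.0, -0.2, -0.3]
gripper_width: 49.9
clock: 13.62
position: [504.7, 206.0, 190.0]
ee_rot: [0.314, 0.95, -0.002, -0.003]
contact_force: [-0.2, 0.0, 3.9]
gripper_width: 10.7
clock: 14.25
position: [504.7, 206.0, 190.1]
ee_rot: [0.314, 0.95, -0.002, -0.003]
contact_force: [-1.7, 0.4, 1.5]
gripper_width: 11.0
clk 14.25 pos [504.7 206.  190.1] yaw 53.44 tilt [-0.0066 -0.0015] w 11.0 F [-1.7  0.4  1.5] | shift [ 0.  -0.2  1.1] spin -0.1 j [ 0.68  0.51 -0.43 -0.01 -0.64 -2.89]
```

Gripped (opening 11 mm on the 12 mm bar). Lifting.

```bash
python3 -m jog '[[[0,0,-5,0],[0,0,-20,0],[0,0,-45,0],[0,0,-75,0],[0,0,-110,0]]]'; python3 -m jog '[[[0,0,-10,0],[0,0,-20,0],[0,0,-20,0],[0,0,-20,0],[0,0,-20,0]]]'; python3 -c "
from h import *
go(526.5,-247.9,320,116.26);snap('wrist','8')"
```

```text
clock: 14.88
position: [505.1, 205.9, 301.2]
ee_rot: [0.314, 0.95, -0.002, -0.003]
contact_force: [0.6, 0.6, -1.7]
gripper_width: 10.8
clock: 15.5
position: [505.1, 205.9, 320.2]
ee_rot: [0.314, 0.949, -0.003, -0.004]
contact_force: [-0.0, 0.2, -2.5]
gripper_width: 10.9
clk 15.50 pos [505.1 205.9 320.2] yaw 53.43 tilt [-0.0093 -0.0032] w 10.9 F [-0.   0.2 -2.5] | shift [-287.6 -351.7    1.5] spin -62.8 j [ 0.68  0.33 -0.3  -0.   -0.95 -2.89]
```

View pics/wrist8.png

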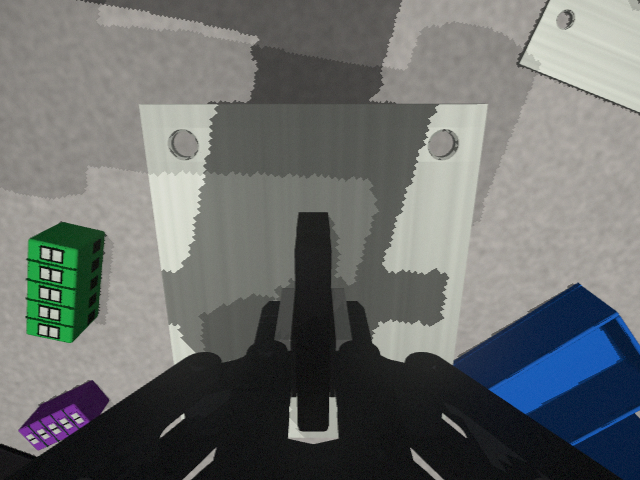

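```bash
python3 -m jog '[[[-25,-30,0,-5],[-55,-67,0,-12],[-85,-104,0,-19],[-115,-141,0,-26],[-145,-178,0,-33]]]'; python3 -c "
from h import *
go(526.5,-247.9,320,116.26)"
```

```text
clock: 16.18
position: [515.5, -24.9, 320.8]
ee_rot: [0.029, 1.0, -0.002, -0.005]
contact_force: [0.4, 0.1, -1.9]
gripper_width: 11.1
clk 16.18 pos [515.5 -24.9 320.8] yaw 86.68 tilt [-0.0094 -0.0032] w 11.1 F [ 0.4  0.1 -1.9] | shift [ -24.  -222.     1.4] spin -29.6 j [ 0.27  0.28 -0.37  0.   -0.92 -1.9 ]
```

```bash
python3 -m jog '[[[-5,-45,0,-6],[-10,-90,0,-13],[-15,-140,0,-20],[-20,-185,0,-26],[-24,-220,0,-29.6]]]'; python3 -m jog '[[[0,0,0,0],[0,0,0,0],[0,0,0,0],[0,0,0,0],[0,0,0,0]]]';python3 -c "
from h import *
go(526.5,-247.9,320,116.26)"
```

```text
clock: 16.8
position: [526.6, -247.8, 320.8]
ee_rot: [-0.228, 0.974, -0.0, -0.005]
contact_force: [0.4, 0.2, -2.0]
gripper_width: 11.1
clock: 17.42
position: [526.7, -247.1, 321.0]
ee_rot: [-0.228, 0.974, -0.0, -0.005]
contact_force: [0.2, 0.0, -2.5]
gripper_width: 10.8
clk 17.43 pos [ 526.7 -247.1  321. ] yaw 116.40 tilt [-0.01   -0.0031] w 10.8 F [ 0.2  0.  -2.5] | shift [ 0.5 -0.6  1. ] spin 0.1 j [-0.16  0.39 -0.22  0.01 -0.98 -0.95]
```

```bash
python3 -m jog '[[[0.5,-0.6,10,0.1],[0.5,-0.6,20,0.1],[0.5,-0.6,33,0.1],[0.5,-0.6,45,0.1],[0.5,-0.6,45,0.1]]]'; python3 -c "
from h import *
go(526.5,-247.9,262,116.26);snap('wrist','9');snap('top','9')
go(526.5,-247.9,262,116.26)"
```

```text
clock: 18.05
position: [525.6, -248.0, 274.3]
ee_rot: [-0.227, 0.974, 0.0, -0.007]
contact_force: [0.6, -0.0, -2.2]
gripper_width: 11.0
clk 18.05 pos [ 525.6 -248.   274.3] yaw 116.29 tilt [-0.0132 -0.0024] w 11.0 F [ 0.6 -0.  -2.2] | shift [-1.  -0.3 12.3] spin 0.0 j [-0.16  0.44 -0.27  0.01 -0.88 -0.95]
clk 18.15 pos [ 526.2 -248.1  275.9] yaw 116.31 tilt [-0.01   -0.0034] w 10.6 F [ 0.6  0.4 -2.7] | shift [-0.5  0.1 13.9] spin 0.1 j [-0.16  0.44 -0.27  0.01 -0.88 -0.95]
```

View pics/wrist9.png

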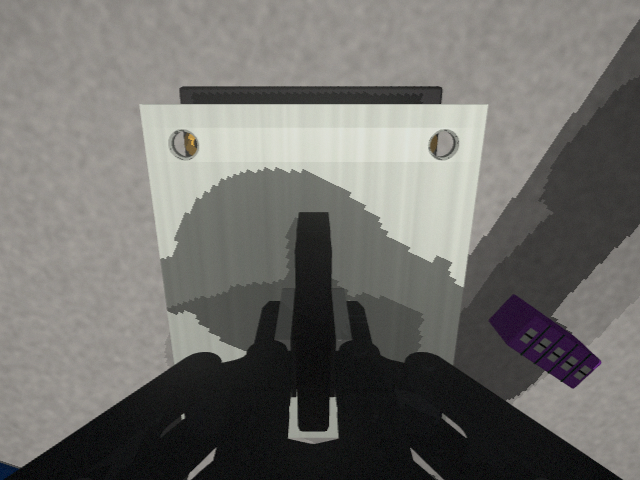

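View pics/top9.png

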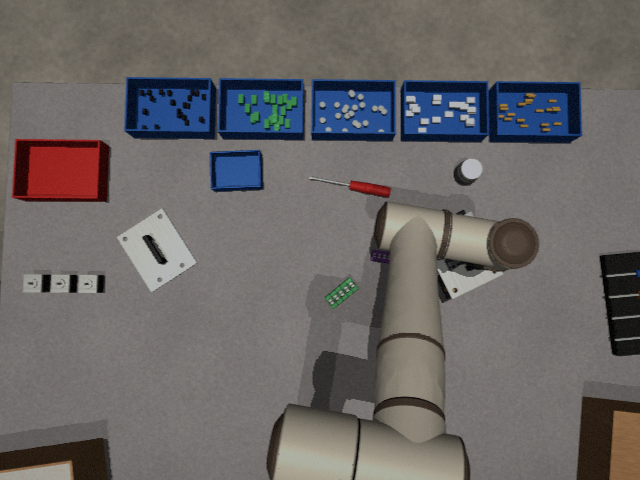

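```bash
python3 -c "
from h import *
im=cv2.imread('pics/wrist9.png');a=im[120:170,155:215];b=im[120:170,415:475]
o=np.hstack([cv2.resize(x,None,fx=6,fy=6,interpolation=cv2.INTER_CUBIC) for x in(a,b)])
for k in range(0,120,10):cv2.putText(o,str((155+k) if k<60 else 415+k-60),(k*6,10),0,.35,(0,0,255),1)
for k in range(0,50,10):cv2.putText(o,str(120+k),(0,k*6+4),0,.35,(0,0,255),1)
cv2.imwrite('pics/w9c.png',o)
"
```

```text
(no output)
```

View pics/w9c.png

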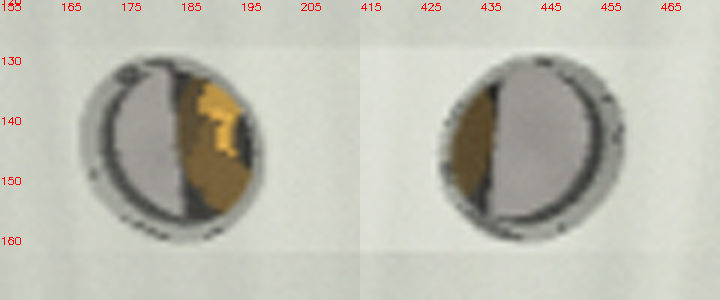

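```bash
python3 -c "
from h import *
c=cam('pics/wrist9cam.npz')
for z in(86,89,92):
  A=ray(c,183.1,144.3,z)[:2];B=ray(c,443.4,144.3,z)[:2];d=B-A;a=np.arctan2(d[1],d[0])-np.pi/2
  print(z,A,B,np.linalg.norm(d),np.degrees(a),'centre',(A+B)/2+65*np.array([np.cos(a),np.sin(a)]))
for i in range(6): 
  go(526.5,-247.9,262,116.26)
"
```

```text
86 [ 488.56546363 -322.51993055] [ 443.27497443 -230.62884763] 102.44608109154613 26.237370677968617 centre [ 524.22328271 -247.83847488]
89 [ 487.82864107 -321.82732581] [ 443.39006567 -231.66471354] 100.51907099780367 26.23737067796867 centre [ 523.91241705 -248.01010546]
92 [ 487.09181852 -321.13472107] [ 443.50515692 -232.70057945] 98.59206090406121 26.23737067796867 centre [ 523.6015514  -248.18173605]
clk 18.15 pos [ 526.2 -248.1  275.9] yaw 116.31 tilt [-0.01   -0.0034] w 10.6 F [ 0.6  0.4 -2.7] | shift [-0.5  0.1 13.9] spin 0.1 j [-0.16  0.44 -0.27  0.01 -0.88 -0.95]
clk 18.15 pos [ 526.2 -248.1  275.9] yaw 116.31 tilt [-0.01   -0.0034] w 10.6 F [ 0.6  0.4 -2.7] | shift [-0.5  0.1 13.9] spin 0.1 j [-0.16  0.44 -0.27  0.01 -0.88 -0.95]
clk 18.15 pos [ 526.2 -248.1  275.9] yaw 116.31 tilt [-0.01   -0.0034] w 10.6 F [ 0.6  0.4 -2.7] | shift [-0.5  0.1 13.9] spin 0.1 j [-0.16  0.44 -0.27  0.01 -0.88 -0.95]
clk 18.15 pos [ 526.2 -248.1  275.9] yaw 116.31 tilt [-0.01   -0.0034] w 10.6 F [ 0.6  0.4 -2.7] | shift [-0.5  0.1 13.9] spin 0.1 j [-0.16  0.44 -0.27  0.01 -0.88 -0.95]
clk 18.15 pos [ 526.2 -248.1  275.9] yaw 116.31 tilt [-0.01   -0.0034] w 10.6 F [ 0.6  0.4 -2.7] | shift [-0.5  0.1 13.9] spin 0.1 j [-0.16  0.44 -0.27  0.01 -0.88 -0.95]
clk 18.15 pos [ 526.2 -248.1  275.9] yaw 116.31 tilt [-0.01   -0.0034] w 10.6 F [ 0.6  0.4 -2.7] | shift [-0.5  0.1 13.9] spin 0.1 j [-0.16  0.44 -0.27  0.01 -0.88 -0.95]
```

```bash
python3 -m jog '[[[-1,-0.3,3,0],[-2,-0.6,6,0],[-2,-0.6,9,0],[-2,-0.6,12,0],[-2,-0.6,12.5,0]]]'; python3 -m jog '[[[0,0,0,0],[0,0,0,0],[0,0,0,0],[0,0,0,0],[0,0,0,0]]]'; python3 -c "
from h import *
go(526.5,-247.9,262,116.26);snap('wrist','10');im=snap('side','10')
crop(im,340,130,140,120,5,'pics/s10c.png')
im=cv2.imread('pics/wrist10.png');a=im[120:170,155:215];b=im[120:170,415:475]
o=np.hstack([cv2.resize(x,None,fx=6,fy=6,interpolation=cv2.INTER_CUBIC) for x in(a,b)])
for k in range(0,120,10):cv2.putText(o,str((155+k) if k<60 else 415+k-60),(k*6,10),0,.35,(0,0,255),1)
for k in range(0,50,10):cv2.putText(o,str(120+k),(0,k*6+4),0,.35,(0,0,255),1)
cv2.imwrite('pics/w10c.png',o)
"
```

```text
clock: 18.77
position: [528.0, -247.8, 263.0]
ee_rot: [-0.228, 0.974, -0.0, -0.006]
contact_force: [0.2, -0.2, -3.2]
gripper_width: 11.1
clock: 19.4
position: [528.0, -247.8, 263.1]
ee_rot: [-0.228, 0.974, -0.0, -0.006]
contact_force: [-0.4, -0.1, -2.3]
gripper_width: 11.1
clk 19.40 pos [ 528.  -247.8  263.1] yaw 116.31 tilt [-0.0106 -0.0033] w 11.1 F [-0.4 -0.1 -2.3] | shift [1.4 0.6 1.1] spin 0.1 j [-0.16  0.45 -0.28  0.01 -0.85 -0.96]
```

View pics/w10c.png

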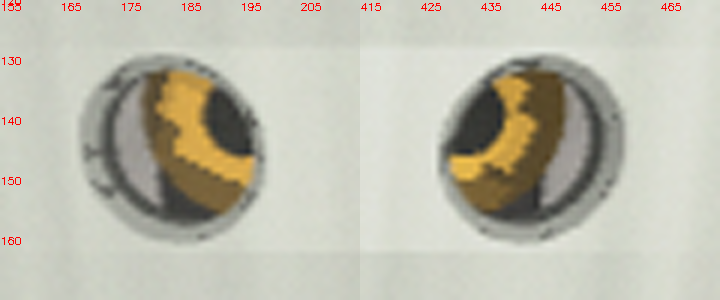

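View pics/s10c.png

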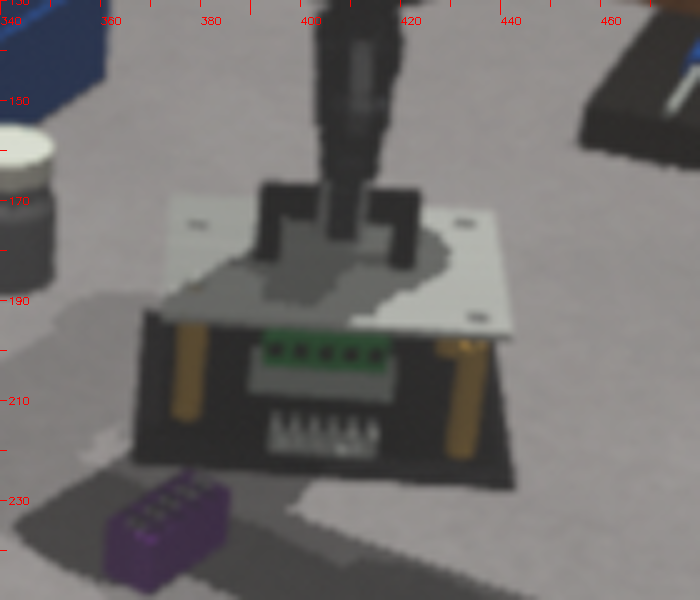

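```bash
cat > ov.py <<'E'
from h import *
def overlay(tag,ch,out,h0=(155,120),h1=(415,120),zp=None,pl=None,s=6):
    c=cam(f'pics/wrist{tag}cam.npz');im=cv2.imread(f'pics/wrist{tag}.png')
    big=cv2.resize(im,None,fx=s,fy=s,interpolation=cv2.INTER_CUBIC)
    def circ(x,y,z,r,col):
        t=np.linspace(0,2*np.pi,60);p=np.array([(proj(c,(x+r*np.cos(q),y+r*np.sin(q),z))+.5)*s for q in t])
        cv2.polylines(big,[p.round().astype(int)],True,col,1)
    for P,z,rs,col in((ch,62,(2.5,7),(0,0,255)),(pl,zp,(5,),(255,0,255)),(pl,(zp or 0)+4,(5,6),(255,0,0))):
        if P is None: continue
        th=np.radians(P[2]);R=np.array([[np.cos(th),-np.sin(th)],[np.sin(th),np.cos(th)]])
        for q in (L[:2]@R.T+P[:2]):
            for r in rs: circ(q[0],q[1],z,r,col)
    f=lambda h:big[h[1]*s:(h[1]+50)*s,h[0]*s:(h[0]+60)*s]
    cv2.imwrite(out,np.hstack([f(h0),f(h1)]))
E
python3 -c "
from ov import *
c=cam('pics/wrist10cam.npz')
for z in(75,76,77,78):
  A=ray(c,183.1,144.3,z)[:2];B=ray(c,443.4,144.3,z)[:2];d=B-A;a=np.arctan2(d[1],d[0])-np.pi/2
  print(z,np.linalg.norm(d),np.degrees(a),'centre',(A+B)/2+65*np.array([np.cos(a),np.sin(a)]))
m=(A+B)/2+65*np.array([np.cos(a),np.sin(a)])
overlay('10',(526.5,-247.85,26.25),'pics/o10.png',zp=73,pl=(m[0],m[1],26.25))
"
```

```text
75 102.2169143743003 26.27287252576943 centre [ 527.13900982 -247.84739514]
76 101.57443302293042 26.27287252576943 centre [ 527.03260501 -247.90361827]
77 100.93195167156061 26.27287252576943 centre [ 526.9262002 -247.9598414]
78 100.28947032019076 26.27287252576943 centre [ 526.81979538 -248.01606453]
```

View pics/o10.png

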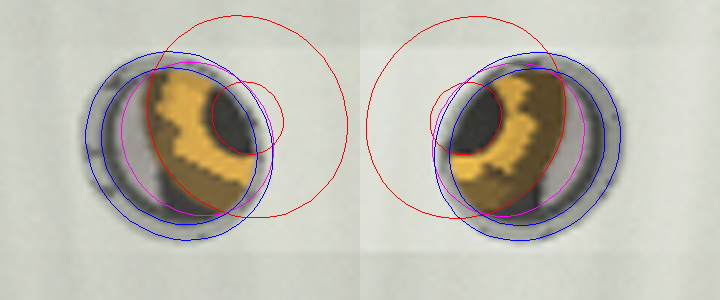

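```bash
python3 -m jog '[[[0.3,0.3,1,0],[0.3,0.3,1,0],[0.3,0.3,1,0],[0.3,0.3,1,0],[0.3,0.3,1,0]]]'; python3 -m jog '[[[0,0,0,0],[0,0,0,0],[0,0,0,0],[0,0,0,0],[0,0,0,0]]]'; python3 -c "
from ov import *
go(526.5,-247.9,262,116.26);snap('wrist','11');im=snap('side','11')
overlay('11',(526.5,-247.85,26.25),'pics/o11.png',zp=73.3,pl=(526.5,-247.85,26.25))
crop(im,360,155,90,60,8,'pics/s11c.png')
c=cam('pics/side11cam.npz')
for n,ch,dz in(('holes',(524.6,-250.2),76.2),('so',(524.6,-250.2),62)):
  for q in L:
    th=.4575;x=np.cos(th)*q[0]-np.sin(th)*q[1]+ch[0];y=np.sin(th)*q[0]+np.cos(th)*q[1]+ch[1];print(n,proj(c,(x,y,dz)).round(1))
"
```

```text
clock: 20.12
position: [527.7, -247.7, 262.1]
ee_rot: [-0.228, 0.974, -0.0, -0.005]
contact_force: [-0.4, 0.0, -2.8]
gripper_width: 10.8
clock: 20.75
position: [527.7, -247.7, 262.1]
ee_rot: [-0.228, 0.974, -0.0, -0.006]
contact_force: [-0.1, -0.4, -1.4]
gripper_width: 10.8
clk 20.75 pos [ 527.7 -247.7  262.1] yaw 116.31 tilt [-0.0106 -0.0033] w 10.8 F [-0.1 -0.4 -1.4] | shift [1.1 0.3 0.1] spin 0.1 j [-0.16  0.45 -0.28  0.01 -0.85 -0.96]
holes [433.7 174.1]
holes [436.3 193.2]
holes [379.9 186. ]
holes [380.5 174.1]
so [433.  179.3]
so [435.5 198.6]
so [379.5 191.3]
so [380.1 179.3]
```

View pics/o11.png

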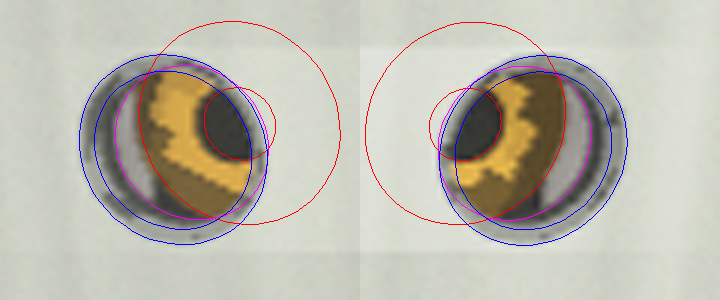

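View pics/s11c.png

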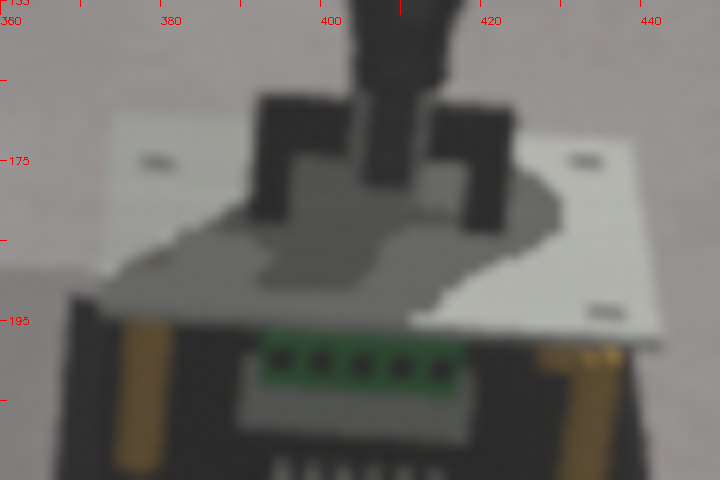

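The overlays agree. In the wrist view the rims match to about 0.2 mm. In the side view all four holes share the same small calibration offset, so the plate is level. The block is still on the rail, so I'm handing in.

```bash
python3 -c "
from bench import arm
print(arm.job_done()); s=arm.read_state();print(s['clock'],s['position'],s['gripper_width'])"
```

```text
the job is handed in; nothing more can be done
None
the job is handed in; nothing more can be done
```

The block is on the rail and released, and the cover is held over the standoffs. I handed the job in at about 20.9 s of the 54 s.

- **Block:** I placed the smaller green block on the rail, lengthwise. After release the wrist camera measured it within about 0.1 mm of the rail centre across and along, and about 0.3° off in yaw. The side camera showed it still there at the end.
- **Cover:** I took the right-hand cover by its handle. Its underside is about 10 mm above the standoffs, estimated from the arm's height readings.
    - **Holes:** At the wide end, the wrist-camera overlay put holes 0 and 1 within about 0.3 mm of their standoffs' threaded holes. The wrist camera could not see holes 2 and 3; in the side view they fitted the same plate position.
    - **Level:** The side view and tool readings suggest the plate is level to about 0.25°. I could not correct tilt with the moves available.
- **Bystanders:** I did not touch the screwdriver, tray or jar, and no unexpected contact force showed.

**Disagreements:** The top and wrist cameras differ by a steady 2 mm or so in x and in y, so I aligned everything with the wrist camera. Its estimate of the plate height was about 1.3 mm above the arm's. It was off by a similar amount on the standoffs, whose height is known, so I went with the arm's value.

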